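# Unlock and open the battery cover of a kitchen scale

### The job

The kitchen scale lies upside down for a battery change. Take the key with the flat black handle out of the wooden tool block and with its blade turn the slotted fastener of the battery cover a quarter turn anticlockwise, to its stop; put the key back in the block as it stood, lift the cover off and lay it flat on the bare worktop, outer face up. Leave everything else as it stands.

Things in the scene. Friction and masses are not known exactly. Their poses are not given: they have to be found in the camera images.
- scale: White kitchen scale, upside down and firmly fixed, 216 x 170 mm, 36 mm high, with four black rubber feet 4 mm higher. Origin: centre of its lowest face, on the worktop (z = 0); x along its length, y across, z up. The cover lies in a recess in the middle of its upper face. A scoop for the fingers beside each long edge of the cover, centred at x = 10 mm: 40 mm long, 32 mm wide, floor at z = 20 mm.
- fastener (a joint): Turn of the fastener (rad): 0 = locked, its head along the cover; grows anticlockwise seen from above to the stop at 1.57 = unlocked, its head across the cover. Starts at 0 to 0.3. Plain friction of about 0.1 Nm, no spring. From 1.35 on, the head passes the hole in the cover; before that it holds the cover down.
- slot (a point): Middle of the slot in the fastener's steel head, on the slot's floor; x runs along the slot (turns with the joint), z up. Slot 4 mm wide, 4.5 mm deep, as long as the head (24 x 10 mm) and open at both ends. The head lies in a round dish of 30 mm diameter in the cover, its top 1.2 mm below the cover's upper face. The slot is 33 mm from the scale's middle, towards its -x end.
- key_handle (a point): Centre of the key's black flat handle: 30 mm wide (x), 12 mm thick (y), 40 mm high. z up when the blade points down. Below the handle a round steel collar (24 mm across, 6 mm high), under it the flat blade: 18 mm wide along x, 2.6 mm thick, 16 mm long, round-nosed, its tip 42 mm below this point. Whole key 62 mm long, 60 g. Stands blade down in one of the two holes of the block.
- key_tip (a point): Middle of the key's blade tip; same axes as key_handle, which lies 42 mm above it.
- driver_mid (a point): Middle of the other tool in the block, a stubby screwdriver with a round turned wooden handle (27 mm across, 44 mm high). Not needed: leave it there.
- block: Brown wooden tool block, fixed to the worktop, 130 (x) x 50 (y) x 36 mm (z). Origin: centre of its underside. Two like holes in its top; the tools hang in them by their collars. The key stands in one (which one varies) with its blade along the block's x.
- station_a (a point): Mouth of one hole of the block, in its top face, 32 mm from the middle towards -x; block axes. Each hole is 22 mm along x, 10 mm along y, 24 mm deep. The handle centre of a seated key is 26 mm above this point.
- station_b (a point): Mouth of the other hole of the block, 32 mm from the middle towards +x; the same size. (Worktop, z = 0: its near edge runs straight from world (0.25, 0.26) to (0.48, -0.13) m; its right-hand end leaves the latter point square to that edge. The strip within 0.15 m of the near edge, on the robot's side of block and scale, is the barest.)
- cover_mid (a point): Centre of the white battery cover (loose, 55 g), 110 mm long (x, along the scale's x), 46 mm wide (y), 12 mm thick (z); outer face at +z. In place it lies in the scale flush with the upper face, 1.5 mm play all round, over three small batteries. The fastener's dish is centred 33 mm towards -x; centre of mass 5 mm towards +x. Grip it across its width at the scoops.
- tumbler: Water glass, 80 mm wide, 91 mm high, upright. Leave alone. Origin: centre of its underside.
- mustard_jar: Mustard jar, 62 mm wide, 86 mm high. Leave alone. Origin: centre of its underside.
- food_tin: Small food tin on the chopping board, 75 mm wide, 58 mm high. Leave alone. Origin: centre of its underside.
- teaspoon: Teaspoon lying flat, 130 mm long. Leave alone.
- matchbox: Matchbox, 36 x 53 x 15 mm. Leave alone.
There are look-alikes about, which are no part of the job. What is shaped like the part that bears key_handle but orange or yellow is not meant.

How it is judged:
By the outcome, as a careful person would: the job done as asked, in the order asked, and still so for the second after the job is handed in, with the robot touching nothing.
It also fails if it takes over 66 s, if anything falls off the work surface, if the arm or the gripper's body presses on something with over 40 N, if the wrist force passes 120 N, or if a joint passes its speed limit or range.

### The arm

A 6-joint arm with a two-finger parallel gripper is mounted at the origin on a cart in front of the work surface, level with it; the furniture and walls round the work are solid. World frame = base frame: x ahead of the robot, y to its left, z up, the work surface at z = 0. Lengths are in m, angles in degrees, forces in N, time in s.
With the tool pointing down it reaches from about 0.25 to 0.725 m from the base axis. Payload 9.7 kg.
Tool frame: the origin (TCP) lies on the centre line of the jaws, within the pads' length; the fingertips stand bot.nose_length ahead of it and the grasp point (between the pads) lies 11 mm behind it (bot.nose_length is the distance from the TCP to the fingertips, in m); z points along the fingers, y is the line along which they close (so a half turn about z gives the same grasp; the last joint's range is limited). The gripper opens to 85 mm and grips with 20 to 120 N. Pads are 22 mm wide; open, the fingers measure 114 mm over their backs; the gripper's body (76 mm by 85 mm) begins 54 mm behind the grasp point. The pads swing forward as they close: fully open they stand 13 mm farther back than shut.
Start: joints at [-69.557, 4.979, 10.078, 95.1, 0, 90], TCP at [0.192, -0.515, 0.239] pointing down, gripper open.
Joint ranges: [-179.16, 179.16], [-48.56, 103.87], [-65.8, 70.77], [-126.05, 130.52], [-82.76, 87.17], [-180, 180]. Speed limits (degrees/s): [127.2, 127.2, 147.25, 180, 180, 180].

### API

Orientations are given as [roll, pitch, yaw] about the fixed x, y, z axes, in that order (R = Rz(yaw) Ry(pitch) Rx(roll)).
In Python, from workcell import bot gives the robot as it stands. The module is installed in compiled form; this text tells all that it offers.
- The arm moves only by the shell command python3 -m inch 'ROWS' [OPENING] [FORCE]. ROWS is JSON, a list of rows, each a list of 4 numbers: the shift along the world's x, y, z in cm, then the turn about the world's z in degrees. A call has exactly 8 rows; each row is the pose to reach, as a shift and turn from the pose commanded when the call began; what a row does not reach only later rows make up. A row lasts 1/8 s, in which the tool goes at most 62.5 mm and 10.7 degrees, less where a joint would pass 70% of its speed; a pose out of reach is approached as far as the arm can. A call with a gripper value outside its range is refused whole. OPENING is the finger opening in cm, from 0 to 8.54, set as the call begins (- or left out, the last holds). The fingers move at their own pace and stop on an object; FORCE is the grip in N (left out, the last holds). Time passes only in rows, so rows that repeat a pose let the fingers close, or fill a call up. It gives the time, the measured TCP pose, the force, the opening and the grip force at its end, in the units of the state.
- bot.get_obs(): the state, without advancing time (a new reading comes with each control period).
- bot.camera(name): name is "side" or "top"; returns a dict with "img" (420x560x3 uint8, red, green, blue), "fovy" (degrees; the focal length in pixels is half the picture's height over the tangent of half this angle, whatever the lens; pixels are square), "cx", "cy" (the principal point, pixels), "R" (3x3) and "t" (3): a world point X has camera coordinates R X + t. Camera axes: x right, y down, z forward; pixel columns grow to the right and rows downward; lengths in m; the calibration is good to about 2 mm. A picture is of the moment at which its call begins. There is no depth.
- bot.job_done(): hands the job in; it is judged then, once.
Trained networks look in a picture, given as the dict that the camera call returned (one of the last four; its "shot" number tells which), for a name from the list of things; names that differ only in an ending like _2 or _b are one class to them, and where a whole thing is asked for, a point or a joint stands for the part that bears it (a point fixed in the world has none). Each returns a list of dicts, best first, with "score" (0 to 1); they miss things now and then, are a little off and sometimes report something else, mostly with a low value. They report only what shows in the picture. A call takes as long as a camera call. They do not tell look-alikes from the thing itself.
- bot.find_in(thing, picture): "point" ([column, row] in pixels, amid what is visible of it).
- bot.landmark_of(thing, picture): "point" ([column, row] in pixels: a listed point, or the origin of a listed thing).
The state is a dict: "time": time; "q": joint angles; "qd": joint speeds; "joint_efforts": joint torques, N m; "ee_pos": TCP position; "tcp_rot": TCP orientation; "wrist_force": force on the tool from outside, world axes, zero at the start; "torque": the same for the moment, N m; "opening": finger opening in m; "grasp_force": force on a finger pad.
Only numpy, scipy, OpenCV 4.12 (cv2) and the standard library are available. Lean on these libraries where they do the work, as an engineer would, in place of code of your own. Each camera call takes 0.05 s, during which the arm holds its last target. There are 200 camera calls.

## Working session

There is one attempt and no reset: what is moved stays moved. The work goes in short steps, Python scripts to look and compute and a shell command to move; the robot and the scene stay as the last step left them, time stands still between calls to the robot, and variables do not carry over. Pictures are saved under pics/ and viewed, at most 13 in all, crops included, and the job is handed in when it is done.

```bash
mkdir -p pics
cat > h.py <<'E'
import numpy as np, cv2
from workcell import bot
def K(p):
    f=p["img"].shape[0]/2/np.tan(np.radians(p["fovy"]/2)); return f
def ray(p,uv):
    f=K(p); d=np.array([(uv[0]-p["cx"])/f,(uv[1]-p["cy"])/f,1.]); R=np.array(p["R"]);t=np.array(p["t"])
    return -R.T@t, R.T@d
def atz(p,uv,z):
    o,d=ray(p,uv); return o+d*(z-o[2])/d[2]
def proj(p,X):
    f=K(p); c=np.array(p["R"])@np.array(X)+np.array(p["t"]); return np.array([p["cx"]+f*c[0]/c[2],p["cy"]+f*c[1]/c[2]])
def tri(obs):
    A=np.zeros((3,3));b=np.zeros(3)
    for p,uv in obs:
        o,d=ray(p,uv); d=d/np.linalg.norm(d); M=np.eye(3)-np.outer(d,d); A+=M;b+=M@o
    return np.linalg.solve(A,b)
def save(p,name,box=None,s=1):
    im=p["img"][:,:,::-1]
    if box: im=im[box[1]:box[3],box[0]:box[2]]
    cv2.imwrite("pics/"+name,cv2.resize(im,None,fx=s,fy=s,interpolation=cv2.INTER_CUBIC))
E
python3 - <<'E'
from h import *
print(bot.nose_length, bot.get_obs())
T=bot.camera("top");S=bot.camera("side")
save(T,"t0.png");save(S,"s0.png")
for n,z in [("scale",0),("slot",.0343),("key_handle",.062),("key_tip",.02),("driver_mid",.06),("block",0),("station_a",.036),("station_b",.036),("cover_mid",.03),("tumbler",0),("mustard_jar",0),("food_tin",0),("teaspoon",0),("matchbox",0)]:
    for nm,p in (("T",T),("S",S)):
        print(n,nm,[(np.round(r["point"],1).tolist(),round(r["score"],2),np.round(atz(p,r["point"],z),3).tolist()) for r in bot.landmark_of(n,p)][:3])
for p in (T,S): print(p["fovy"],p["cx"],p["cy"],-np.array(p["R"]).T@p["t"])
E
```

```text
0.008 {'time': 0.0, 'q': array([-6.95570760e+01,  5.01197999e+00,  1.00347174e+01,  9.50973849e+01,
        4.80924918e-04,  9.00002228e+01]), 'qd': array([ 0.06533405,  0.07543374,  0.12600496,  0.05042812, -0.0552814 ,
       -0.00608207]), 'joint_efforts': array([-3.77002332e-03, -5.20387924e+01,  4.64802432e+01,  1.64225459e-02,
       -1.71586371e-04,  7.21016505e-06]), 'ee_pos': array([ 0.19203308, -0.51517308,  0.23857696]), 'tcp_rot': array([-1.79925352e+02, -4.80634278e-04,  2.04427006e+01]), 'wrist_force': array([ 0.28310741,  0.07568798, -0.19032346]), 'torque': array([-0.00985688,  0.03877329, -0.01943194]), 'grasp_force': 0.0, 'opening': 0.08568440192748836}
scale T [([316.1, 213.3], 0.76, [0.56, 0.133, 0.0])]
scale S [([315.6, 223.2], 0.87, [0.568, 0.129, 0.0])]
slot T [([230.0, 260.7], 0.26, [0.428, 0.361, 0.034])]
slot S [([261.1, 237.7], 0.21, [0.583, 0.309, 0.034])]
key_handle T [([234.1, 258.8], 0.48, [0.433, 0.347, 0.062]), ([315.2, 280.8], 0.46, [0.382, 0.138, 0.062]), ([390.7, 240.9], 0.39, [0.487, -0.055, 0.062])]
key_handle S [([384.8, 188.3], 0.79, [0.466, -0
[... 1410 characters left out ...]
.276, 0.0])]
mustard_jar T [([244.7, 197.9], 0.94, [0.599, 0.33, 0.0])]
mustard_jar S [([247.4, 256.0], 0.58, [0.599, 0.336, 0.0])]
food_tin T [([159.4, 231.5], 0.67, [0.502, 0.561, 0.0])]
food_tin S []
teaspoon T [([298.7, 164.9], 0.67, [0.693, 0.182, 0.0])]
teaspoon S [([314.6, 212.8], 0.27, [0.602, 0.08, 0.0]), ([281.2, 264.8], 0.17, [0.521, 0.327, 0.0])]
matchbox T [([337.3, 150.0], 0.55, [0.737, 0.076, 0.0]), ([270.7, 185.5], 0.51, [0.635, 0.259, 0.0])]
matchbox S [([257.8, 239.1], 0.42, [0.629, 0.266, -0.0])]
51.45201327370529 276.9003984535491 208.09295753387465 [0.46316472 0.22321907 1.19102663]
46.98164365472746 281.5253921761363 205.98248391128956 [0.02822773 0.98229801 0.47106074]
```

View pics/t0.png

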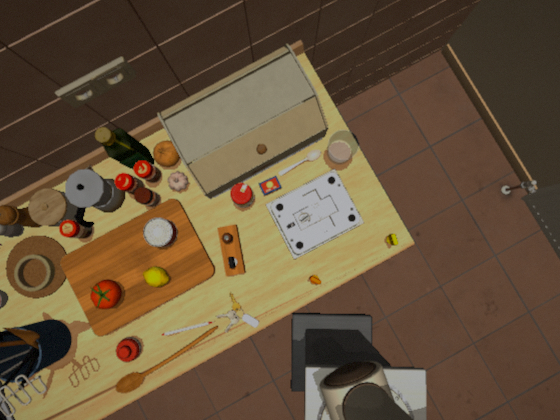

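View pics/s0.png

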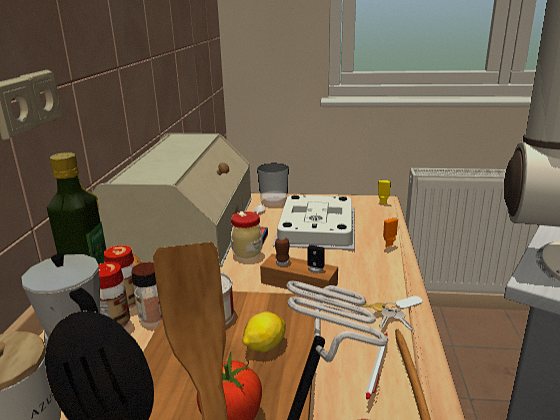

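The top view shows the scale at about (315,213), the block at (231,250) with the black key in its near hole (233,262) and the driver in the far one (227,237). The side view confirms it: black key at (316,258). The orange and yellow keys stand near the edge. Next, a zoom.

Run:
```python
from h import *
T=bot.camera("top");S=bot.camera("side")
a=cv2.resize(T["img"][165:261,262:362,::-1],None,fx=4,fy=4,interpolation=cv2.INTER_CUBIC)
b=cv2.resize(T["img"][220:280,212:262,::-1],None,fx=4,fy=4,interpolation=cv2.INTER_CUBIC)
c=cv2.resize(S["img"][185:252,270:360,::-1],None,fx=4.4,fy=4.4,interpolation=cv2.INTER_CUBIC)
d=cv2.resize(S["img"][235:295,255:345,::-1],None,fx=4.4,fy=4.4,interpolation=cv2.INTER_CUBIC)
W=np.zeros((600,800,3),np.uint8)
W[:384,:400]=a; W[:295,400:796]=c[:295,:396]; W[384:,:200]=b[:216]; W[300:564,400:796]=d[:264,:396]
cv2.imwrite("pics/z1.png",W)
for n in ("slot","cover_mid","scale"):
  for nm,p in (("T",T),("S",S)): print(n,nm,[(np.round(r["point"],1).tolist(),round(r["score"],2)) for r in bot.landmark_of(n,p)][:3],[(np.round(r["point"],1).tolist(),round(r["score"],2)) for r in bot.find_in(n,p)][:2])
```

```text
slot T [([302.0, 220.8], 0.46)] []
slot S [] []
cover_mid T [([318.3, 213.6], 0.84)] [([317.4, 213.1], 0.88)]
cover_mid S [([312.8, 213.0], 0.69), ([313.8, 254.7], 0.19)] [([314.1, 211.1], 0.63), ([295.0, 271.2], 0.33)]
scale T [([312.4, 212.5], 0.91)] [([305.7, 215.5], 0.71)]
scale S [([315.0, 222.2], 0.65)] [([318.8, 221.9], 0.71)]
```

View pics/z1.png

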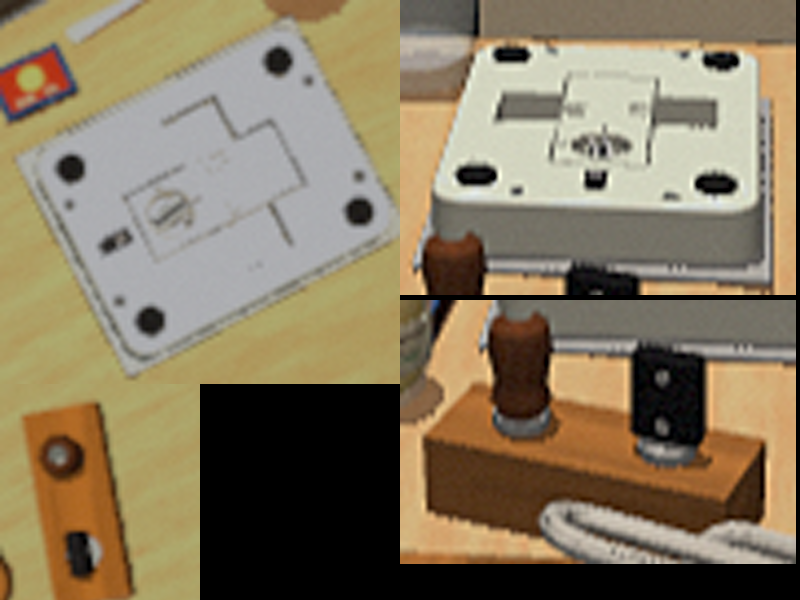

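Run:
```python
from h import *
T=bot.camera("top");S=bot.camera("side")
def blobs(p,box,thr,a0,a1,s=6):
    g=cv2.cvtColor(p["img"],cv2.COLOR_RGB2GRAY)[box[1]:box[3],box[0]:box[2]]
    g=cv2.resize(g,None,fx=s,fy=s,interpolation=cv2.INTER_CUBIC)
    n,l,st,c=cv2.connectedComponentsWithStats((g<thr).astype(np.uint8))
    return [((c[i]+.5)/s-.5+np.array(box[:2]),st[i,4]/s/s,st[i,2:4]/s) for i in range(1,n) if a0<st[i,4]/s/s<a1]
print("top feet")
F=[]
for c,a,w in blobs(T,(262,165,362,261),70,25,90): X=atz(T,c,.04);F.append(X);print(c.round(1),round(a,1),X.round(4))
print("side feet")
for c,a,w in blobs(S,(270,185,360,240),70,15,90): print(c.round(1),round(a,1),w,atz(S,c,.04).round(4))
print("key top");
for c,a,w in blobs(T,(222,252,245,275),60,15,200): print(c.round(2),round(a,1),w,atz(T,c,.08).round(4))
for c,a,w in blobs(S,(300,235,335,275),60,50,400): print(c.round(2),round(a,1),w,atz(S,c,.062).round(4))
# block: brown mask
hsv=cv2.cvtColor(T["img"],cv2.COLOR_RGB2HSV); 
print(hsv[250,228],hsv[250,210], hsv[270,236])
m=((hsv[...,0]<16)&(hsv[...,1]>130)).astype(np.uint8); m[:215]=0;m[285:]=0;m[:,:214]=0;m[:,250:]=0
m=cv2.morphologyEx(m,cv2.MORPH_OPEN,np.ones((3,3)))
cs=max(cv2.findContours(m,0,1)[0],key=cv2.contourArea); r=cv2.minAreaRect(cs);print(r)
B=cv2.boxPoints(r);W=np.array([atz(T,b,.036) for b in B]);print(W.round(4),W.mean(0).round(4))
for i in range(4):
    d=W[(i+1)%4]-W[i];print(np.linalg.norm(d).round(4),np.degrees(np.arctan2(d[1],d[0])).round(2))
def big(p,box,s):
    return cv2.resize(p["img"][box[1]:box[3],box[0]:box[2],::-1],None,fx=s,fy=s,interpolation=cv2.INTER_CUBIC)
W=np.zeros((400,800,3),np.uint8);W[:,:400]=big(T,(290,205,320,235),400/30)[:400,:400];x=big(S,(296,203,336,238),10);W[:350,400:800]=x
cv2.imwrite("pics/z2.png",W)
```

```text
top feet
[331.1 179.8] 31.2 [0.6469 0.0969 0.04  ]
[279.3 206.7] 31.4 [0.5726 0.2336 0.04  ]
[351.4 217.5] 31.9 [0.5473 0.0427 0.04  ]
[299.2 244.7] 32.2 [0.4729 0.1794 0.04  ]
side feet
[294.9 197. ] 21.8 [7.83333333 3.33333333] [0.6433 0.1031 0.04  ]
[342.6 198.3] 23.2 [8.         3.83333333] [0.5437 0.0491 0.04  ]
[286.9 224.4] 31.6 [8.83333333 4.16666667] [0.5693 0.2394 0.04  ]
[341.3 226.4] 32.5 [9.33333333 4.66666667] [0.4696 0.1853 0.04  ]
key top
[231.35 262.21] 61.5 [ 7.33333333 11.83333333] [0.4252 0.3522 0.08  ]
[315.59 256.4 ] 333.2 [17.33333333 24.5       ] [0.424  0.3561 0.062 ]
[ 15 208 167] [ 25  97 173] [ 15 203 177]
((231.33621215820312, 250.25381469726562), (49.276187896728516, 19.254980087280273), 79.5625228881836)
[[0.5138 0.3969 0.036 ]
 [0.524  0.3468 0.036 ]
 [0.397  0.3199 0.036 ]
 [0.3869 0.3694 0.036 ]] [0.4554 0.3583 0.036 ]
0.0511 -78.51
0.1298 -168.01
0.0506 101.46
0.1298 12.22
```

View pics/z2.png

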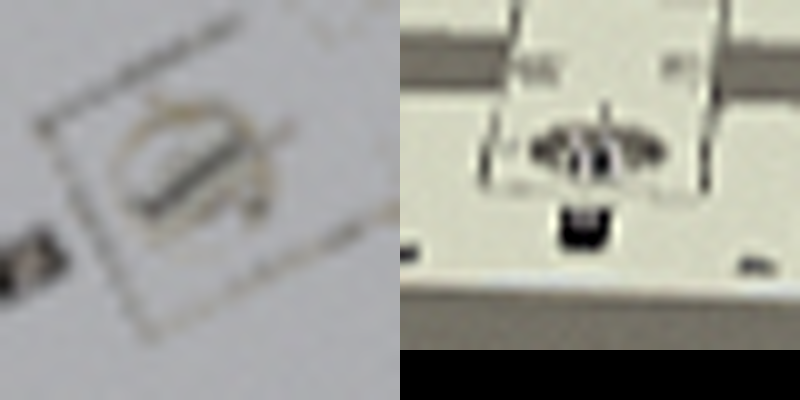

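The slot's dark line runs from (301,221) to (308,215), turned about 10° anticlockwise from the cover's axis. Feet give the scale centre at about (0.5597, 0.139) with yaw −61.5°; the key is near (0.425, 0.353) with yaw 12°. Moving now.

```bash
python3 -m inch '[[1.5,5.4,0,-1],[3,10.8,0,-2],[4.5,16.2,0,-3],[6,21.6,0,-4],[7.5,27,0,-5],[9,32.4,0,-6],[10.5,37.8,0,-7],[12,43.2,0,-8.3]]' 5 40; python3 -c "
from h import *
print(bot.get_obs()['q'].round(1))"
```

```text
time: 3.3
ee_pos: [0.3122, -0.0817, 0.2396]
tcp_rot: [180.0, -0.1, 12.1]
wrist_force: [0.7, 0.1, 0.1]
opening: 0.0503
grasp_force: 0.0
[-14.7 -25.9 -16.2  99.6   0.  153.3]
```

```bash
python3 -m inch '[[1.4,5.4,0,10.5],[2.8,10.8,0,21],[4.2,16.2,0,31.5],[5.6,21.6,0,42],[7,27,0,52.5],[8.4,32.4,0,63],[9.8,37.8,0,73.5],[11.3,43.5,0,84]]'; python3 -m inch '[[0,0,-1,10.5],[0,0,-2,21],[0,0,-3,31.5],[0,0,-4,42],[0,0,-5,52.5],[0,0,-6,63],[0,0,-7,73.5],[0,0,-8,84]]' ;python3 -m inch '[[0,0,0,10.5],[0,0,0,12],[0,0,0,12],[0,0,0,12],[0,0,0,12],[0,0,0,12],[0,0,0,12],[0,0,0,12]]'
python3 - <<'E'
from h import *
print(bot.get_obs()['q'].round(1),bot.get_obs()['ee_pos'].round(4))
T=bot.camera("top");S=bot.camera("side")
W=np.zeros((600,800,3),np.uint8)
W[:560,:400]=cv2.resize(T["img"][210:290,200:257,::-1],(400,560),interpolation=cv2.INTER_CUBIC)
W[:480,400:]=cv2.resize(S["img"][160:280,270:370,::-1],(400,480),interpolation=cv2.INTER_CUBIC)
cv2.imwrite("pics/z3.png",W)
e=bot.get_obs()['ee_pos']; print(proj(S,e),proj(S,e+[0,0,-.008]),proj(S,[.425,.3528,.062]))
E
```

```text
time: 4.3
ee_pos: [0.4252, 0.3536, 0.2395]
tcp_rot: [180.0, -0.0, 96.5]
wrist_force: [1.5, -1.0, 0.0]
opening: 0.0499
grasp_force: 0.0
time: 5.3
ee_pos: [0.4251, 0.3517, 0.1589]
tcp_rot: [-180.0, -0.0, -179.5]
wrist_force: [0.5, 1.0, -0.1]
opening: 0.0499
grasp_force: 0.0
time: 6.3
ee_pos: [0.4251, 0.3516, 0.1593]
tcp_rot: [180.0, 0.0, -167.9]
wrist_force: [0.0, 1.5, 0.8]
opening: 0.0498
grasp_force: 0.0
[39.6  4.3  0.5 86.2  0.  27.5] [0.4251 0.3516 0.1593]
[316.75353039 203.78726195] [316.72664235 208.19650483] [316.13273672 255.47303016]
```

View pics/z3.png

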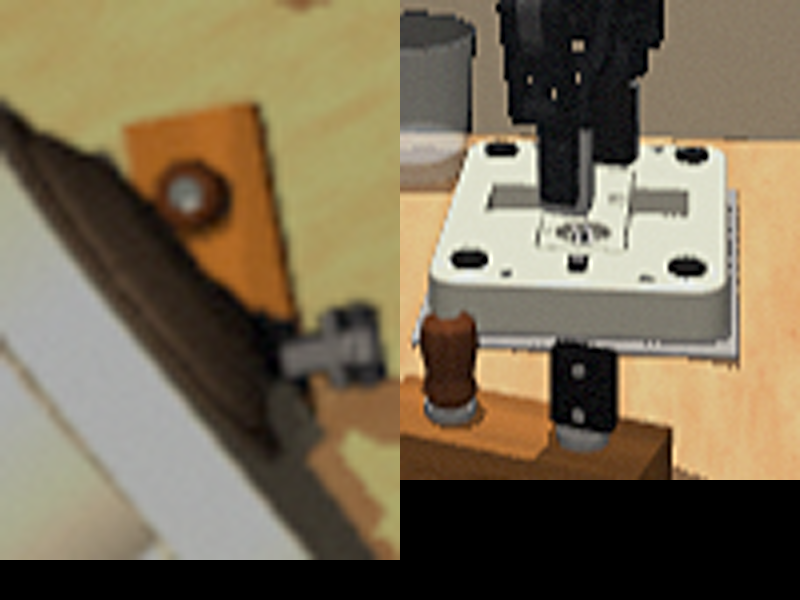

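The gripper stands above the key: fingers at side columns ~312 and ~325, handle at ~316. Descending and gripping.

```bash
python3 -m inch '[[0,0.05,-2,0],[0,0.05,-4,0],[0,0.05,-6,0],[0,0.05,-8,0],[0,0.05,-9.5,0],[0,0.05,-10.4,0],[0,0.05,-10.4,0],[0,0.05,-10.4,0]]'; python3 -m inch '[[0,0,0,0],[0,0,0,0],[0,0,0,0],[0,0,0,0],[0,0,0,0],[0,0,0,0],[0,0,0,0],[0,0,0,0]]' 0 50
```

```text
time: 7.4
ee_pos: [0.4254, 0.3524, 0.056]
tcp_rot: [180.0, 0.1, -167.9]
wrist_force: [-0.6, -0.8, -0.4]
opening: 0.05
grasp_force: 0.0
time: 8.4
ee_pos: [0.4253, 0.3527, 0.0558]
tcp_rot: [179.9, 0.0, -167.8]
wrist_force: [-2.5, 5.0, 5.3]
opening: 0.0116
grasp_force: 50.3
```

```bash
python3 -m inch '[[0,0,1,0],[0,0,2.5,0],[0,0,5,0],[0,0,7,0],[0,0,7,0],[1,-1.5,7,-5],[2,-3,7,-10],[3,-4.5,7,-15]]'; python3 -m inch '[[1.1,-1.7,0,-7],[2.2,-3.4,0,-14],[3.3,-5.1,0,-21],[4.4,-6.8,0,-28],[5.5,-8.5,0,-35],[6.6,-10.2,0,-42],[7.7,-12,0,-48.6],[8.85,-14,0,-48.6]]'
python3 -m inch '[[0,0,0,0],[0,0,0,0],[0,0,0,0],[0,0,-0.5,0],[0,0,-1,0],[0,0,-1,0],[0,0,-1,0],[0,0,-1,0]]'
python3 - <<'E'
from h import *
o=bot.get_obs();e=o['ee_pos'];print(o['q'].round(1),e.round(4),o['tcp_rot'].round(2))
T=bot.camera("top");S=bot.camera("side")
for c in ((303.9,217.6),): print("slot from top img",atz(T,c,.0345).round(4))
for X in ((.5438,.168,.0345),(.5445,.1672,.0345)): print(proj(T,X),proj(S,X))
print("tip",proj(S,e-[0,0,.0358]),proj(T,e))
W=np.zeros((600,800,3),np.uint8)
W[:400,:400]=cv2.resize(T["img"][180:260,260:340,::-1],(400,400),interpolation=cv2.INTER_CUBIC)
W[:600,400:]=cv2.resize(S["img"][170:245,290:340,::-1],(400,600),interpolation=cv2.INTER_CUBIC)
cv2.imwrite("pics/z4.png",W)
E
```

```text
time: 9.4
ee_pos: [0.455, 0.3061, 0.1237]
tcp_rot: [-179.9, -0.1, 177.0]
wrist_force: [-0.9, 0.5, -0.9]
opening: 0.0114
grasp_force: 49.8
time: 10.4
ee_pos: [0.5433, 0.1661, 0.1237]
tcp_rot: [-179.9, -0.0, 128.4]
wrist_force: [-0.7, 0.7, -0.3]
opening: 0.0114
grasp_force: 49.8
time: 11.4
ee_pos: [0.5437, 0.1672, 0.1155]
tcp_rot: [180.0, 0.0, 128.5]
wrist_force: [0.3, -0.2, -1.0]
opening: 0.0115
grasp_force: 49.8
[17.1  6.9 -1.6 81.6  0.  68.5] [0.5437 0.1672 0.1155] [179.98   0.   128.54]
slot from top img [0.5451 0.1677 0.0345]
[303.79636086 218.07681178] [315.45032013 217.84154239]
[304.10106846 217.81937412] [315.37634461 217.64270589]
tip [315.79599146 198.56285873] [305.72868444 215.87386387]
```

View pics/z4.png

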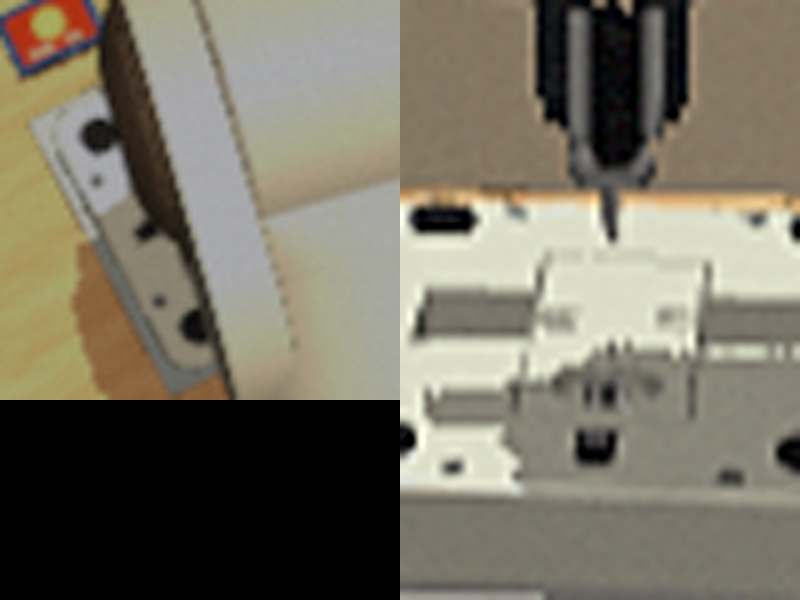

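Side view: the blade hangs edge-on at about (316,200), above the slot at (315.2,219). I'll shift about 1 mm and descend gently.

```bash
python3 -m inch '[[0.09,0.06,-1,0],[0.09,0.06,-2.5,0],[0.09,0.06,-3.8,0],[0.09,0.06,-4.2,0],[0.09,0.06,-4.2,0],[0.09,0.06,-4.2,0],[0.09,0.06,-4.4,0],[0.09,0.06,-4.4,0]]'; python3 -m inch '[[0,0,-0.1,0],[0,0,-0.2,0],[0,0,-0.2,0],[0,0,-0.3,0],[0,0,-0.3,0],[0,0,-0.4,0],[0,0,-0.4,0],[0,0,-0.4,0]]'
```

```text
time: 12.5
ee_pos: [0.5445, 0.1677, 0.0713]
tcp_rot: [180.0, 0.0, 128.5]
wrist_force: [0.6, -0.1, -1.5]
opening: 0.0113
grasp_force: 49.8
time: 13.5
ee_pos: [0.5445, 0.1677, 0.0673]
tcp_rot: [-180.0, -0.0, 128.5]
wrist_force: [-0.3, 0.3, -1.3]
opening: 0.0112
grasp_force: 49.8
```

```bash
python3 -m inch '[[0,0,-0.05,0],[0,0,-0.05,4],[0,0,-0.05,9],[0,0,-0.05,14],[0,0,-0.05,19],[0,0,-0.05,24],[0,0,-0.05,30],[0,0,-0.05,30]]';python3 -c "
from h import *
print(bot.get_obs()['torque'].round(3))"
```

```text
time: 14.5
ee_pos: [0.5449, 0.1682, 0.0668]
tcp_rot: [179.9, 0.0, 158.5]
wrist_force: [2.6, 2.3, -2.9]
opening: 0.0115
grasp_force: 49.3
[ 0.785 -0.675 -0.056]
```

```bash
python3 -m inch '[[0,0,0,5],[0,0,0,11],[0,0,0,17],[0,0,0,23],[0,0,0,29],[0,0,0,35],[0,0,0,40],[0,0,0,40]]';python3 -c "
from h import *
print(bot.get_obs()['torque'].round(3))"
python3 -m inch '[[0,0,0,3],[0,0,0,6],[0,0,0,8],[0,0,0,10],[0,0,0,11],[0,0,0,12],[0,0,0,13],[0,0,0,13]]';python3 -c "
from h import *
print(bot.get_obs()['torque'].round(3))"
```

```text
time: 15.5
ee_pos: [0.5451, 0.1691, 0.0669]
tcp_rot: [179.9, 0.1, -161.5]
wrist_force: [3.7, 8.5, -4.4]
opening: 0.0114
grasp_force: 49.2
[ 1.988 -0.894 -0.127]
time: 16.5
ee_pos: [0.545, 0.1695, 0.0669]
tcp_rot: [179.9, 0.2, -148.5]
wrist_force: [3.2, 9.3, -3.4]
opening: 0.011
grasp_force: 49.1
[ 2.287 -0.796 -0.111]
```

```bash
python3 -m inch '[[0.03,0.1,0,0],[0.03,0.1,0,1],[0.03,0.1,0,2],[0.03,0.1,0,3],[0.03,0.1,0,4],[0.03,0.1,0,5],[0.03,0.1,0,6],[0.03,0.1,0,6]]';python3 -c "
from h import *
print(bot.get_obs()['torque'].round(3))"
```

```text
time: 17.5
ee_pos: [0.545, 0.1699, 0.0669]
tcp_rot: [179.9, 0.1, -142.6]
wrist_force: [1.9, 7.0, -2.6]
opening: 0.0119
grasp_force: 49.4
[ 1.56  -0.467 -0.13 ]
```

```bash
python3 -m inch '[[0,0,0,0],[0,0,0,1],[0,0,0,2],[0,0,0,3],[0,0,0,4],[0,0,0,5],[0,0,0,5],[0,0,0,5]]' - 80;python3 - <<'E'
from h import *
print(bot.get_obs()['torque'].round(3))
S=bot.camera("side");save(S,"z5.png",(290,170,340,245),8)
E
```

```text
time: 18.5
ee_pos: [0.545, 0.1699, 0.0669]
tcp_rot: [179.9, 0.1, -137.6]
wrist_force: [1.3, 7.6, -2.3]
opening: 0.0112
grasp_force: 78.0
[ 1.708 -0.383 -0.392]
```

View pics/z5.png

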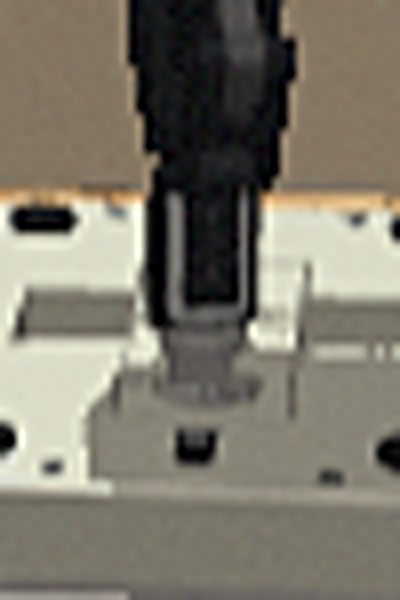

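Torque rose to 0.39 Nm, so the fastener is against its stop. I'll relax the turn and lift the key.

```bash
python3 -m inch '[[0,0,0,-2],[0,0,0,-4],[0,0,0,-6],[0,0.05,0,-7],[0,0.05,0,-7],[0,0.05,0,-7],[0,0.05,0,-7],[0,0.05,0,-7]]' ;python3 -c "
from h import *
print(bot.get_obs()['torque'].round(3))"
```

```text
time: 19.55
ee_pos: [0.5449, 0.1698, 0.0669]
tcp_rot: [180.0, 0.0, -144.5]
wrist_force: [1.1, 5.4, -0.9]
opening: 0.0109
grasp_force: 78.2
[ 1.324 -0.32  -0.08 ]
```

```bash
python3 -m inch '[[0,0,0.5,0],[0,0,1.5,0],[0,0,3,0],[0,0,5,0],[0,0,6,0],[-1,1.5,6,-5],[-2,3,6,-10],[-3,4.5,6,-15]]'; python3 -m inch '[[-1.2,1.8,0,-4],[-2.4,3.6,0,-8.4],[-3.6,5.4,0,-8.4],[-4.8,7.2,0,-8.4],[-6,9,0,-8.4],[-7.2,11,0,-8.4],[-8,12.4,0,-8.4],[-8,12.4,0,-8.4]]'
python3 - <<'E'
from h import *
o=bot.get_obs();e=o['ee_pos'];print(e.round(4),o['tcp_rot'].round(2))
T=bot.camera("top");S=bot.camera("side")
print("tip",proj(S,e-[0,0,.0358]))
W=np.zeros((600,800,3),np.uint8)
W[:400,:400]=cv2.resize(T["img"][195:245,280:330,::-1],(400,400),interpolation=cv2.INTER_CUBIC)
x0,y0=np.round(proj(S,e-[0,0,.0358])).astype(int)-[25,50]; print(x0,y0)
W[:600,400:]=cv2.resize(S["img"][y0:y0+75,x0:x0+50,::-1],(400,600),interpolation=cv2.INTER_CUBIC)
cv2.imwrite("pics/z6.png",W)
E
```

```text
time: 20.55
ee_pos: [0.5145, 0.2145, 0.1271]
tcp_rot: [-180.0, 0.0, -159.6]
wrist_force: [0.4, 0.1, -0.3]
opening: 0.0112
grasp_force: 78.3
time: 21.55
ee_pos: [0.4345, 0.3388, 0.1269]
tcp_rot: [-180.0, 0.0, -167.8]
wrist_force: [-0.1, -0.0, -0.1]
opening: 0.0112
grasp_force: 78.3
[0.4345 0.3388 0.1269] [-179.99    0.   -167.78]
tip [315.92219076 236.18165128]
291 186
```

View pics/z6.png

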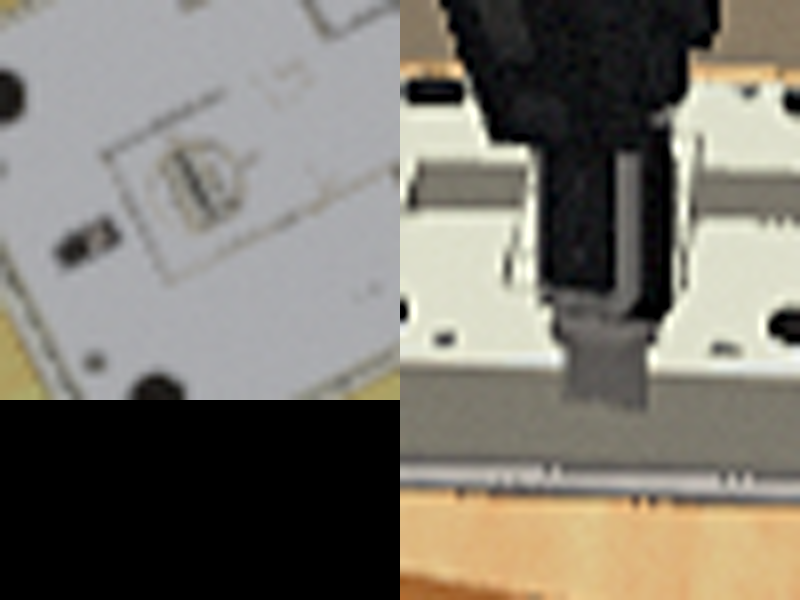

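The slot at (304,217) now lies across the cover, about 92° from its axis, so it is unlocked. The key is straight in the grip (blade at 316 against the expected 315.9). Returning it to the block.

```bash
python3 -m inch '[[-0.5,0.7,0,0],[-0.92,1.39,0,0],[-0.92,1.39,0,0],[-0.92,1.39,-1.5,0],[-0.92,1.39,-3,0],[-0.92,1.39,-3.5,0],[-0.92,1.39,-3.5,0],[-0.92,1.39,-3.5,0]]' - 50; python3 -m inch '[[0,0,-0.6,0],[0,0,-1.2,0],[0,0,-1.8,0],[0,0,-2.4,0],[0,0,-3,0],[0,0,-3.4,0],[0,0,-3.55,0],[0,0,-3.55,0]]'
```

```text
time: 22.65
ee_pos: [0.4258, 0.3522, 0.0921]
tcp_rot: [180.0, 0.0, -167.9]
wrist_force: [-0.1, 1.2, -0.5]
opening: 0.0112
grasp_force: 78.3
time: 23.65
ee_pos: [0.4256, 0.3527, 0.0562]
tcp_rot: [179.9, 0.0, -167.8]
wrist_force: [-0.5, 6.1, 0.4]
opening: 0.0114
grasp_force: 78.3
```

```bash
python3 -m inch '[[0,0,-0.05,0],[0,0,-0.05,0],[0,0,-0.05,0],[0,0,-0.05,0],[0,0,-0.05,0],[0,0,-0.05,0],[0,0,-0.05,0],[0,0,-0.05,0]]'; python3 -m inch '[[0,0,0,0],[0,0,0,0],[0,0,0,0],[0,0,0,0],[0,0,1,0],[0,0,3,0],[0,0,6,0],[0,0,8,0]]' 5
python3 - <<'E'
from h import *
o=bot.get_obs();print(o['ee_pos'].round(4))
S=bot.camera("side")
save(S,"z7.png",(270,160,370,280),5)
E
```

```text
time: 24.65
ee_pos: [0.4256, 0.3527, 0.056]
tcp_rot: [179.9, 0.0, -167.8]
wrist_force: [-1.2, 4.4, 0.9]
opening: 0.0109
grasp_force: 78.5
time: 25.65
ee_pos: [0.4259, 0.3524, 0.138]
tcp_rot: [180.0, 0.1, -167.9]
wrist_force: [0.5, -0.4, 0.6]
opening: 0.0499
grasp_force: 0.0
[0.4259 0.3524 0.138 ]
```

View pics/z7.png

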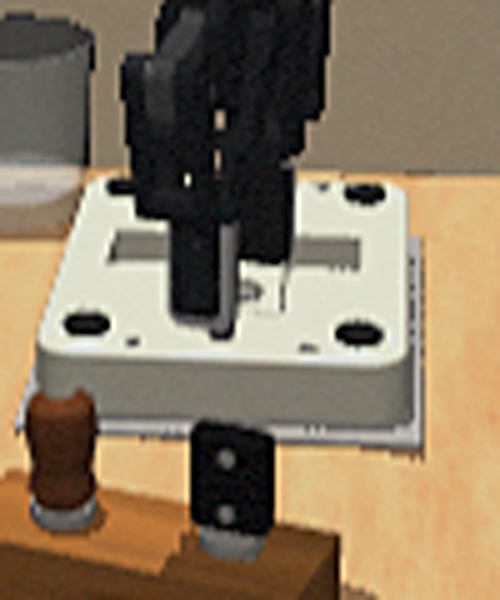

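The key is seated upright in its hole (column ~316), as before. Next, the cover.

```bash
python3 -m inch '[[1.5,-2.4,0,-9],[3,-4.8,0,-18],[4.5,-7.2,0,-27],[6,-9.6,0,-36],[7.5,-12,0,-45],[9,-14.4,0,-54],[11,-17.6,0,-63],[13.9,-22.2,0,-73.6]]' 6.6 40; python3 -m inch '[[0,0,0,0],[0,0,-1,0],[0,0,-3,0],[0,0,-5,0],[0,0,-7,0],[0,0,-8,0],[0,0,-8,0],[0,0,-8,0]]'
python3 - <<'E'
from h import *
o=bot.get_obs();print(o['ee_pos'].round(4))
T=bot.camera("top");S=bot.camera("side")
save(S,"z8.png",(270,150,360,240),6)
E
```

```text
time: 26.7
ee_pos: [0.565, 0.1297, 0.136]
tcp_rot: [180.0, -0.0, 118.3]
wrist_force: [1.2, -0.4, 0.3]
opening: 0.066
grasp_force: 0.0
time: 27.7
ee_pos: [0.5649, 0.1305, 0.0566]
tcp_rot: [179.9, 0.0, 118.6]
wrist_force: [-0.8, -0.5, -0.5]
opening: 0.066
grasp_force: 0.0
[0.5649 0.1305 0.0566]
```

View pics/z8.png

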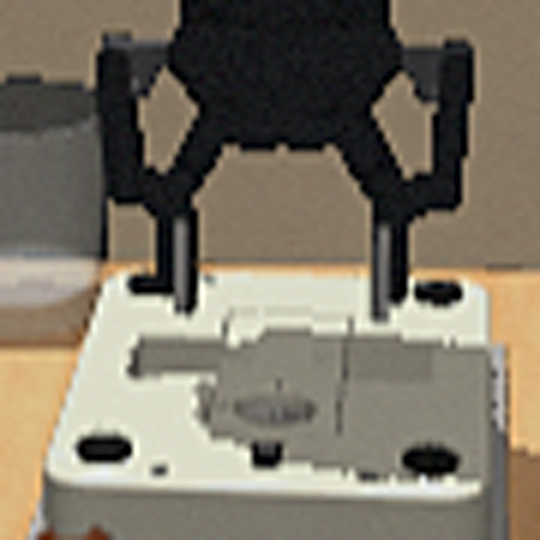

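The fingers at crop columns ~180 and ~385 straddle the cover, centred over the scoops. Lowering and gripping.

```bash
python3 -m inch '[[0,0,-0.5,0],[0,0,-1,0],[0,0,-1.5,0],[0,0,-2,0],[0,0,-2.3,0],[0,0,-2.6,0],[0,0,-2.6,0],[0,0,-2.6,0]]'; python3 -m inch '[[0,0,0,0],[0,0,0,0],[0,0,0,0],[0,0,0,0],[0,0,0,0],[0,0,0,0],[0,0,0,0],[0,0,0,0]]' 3.5 40
```

```text
time: 28.8
ee_pos: [0.5647, 0.1302, 0.0299]
tcp_rot: [180.0, 0.0, 118.5]
wrist_force: [0.6, 0.1, 0.9]
opening: 0.0661
grasp_force: 0.0
time: 29.8
ee_pos: [0.5649, 0.1302, 0.0302]
tcp_rot: [180.0, 0.0, 118.5]
wrist_force: [-0.6, 0.5, 5.4]
opening: 0.0444
grasp_force: 42.0
```

```bash
python3 -m inch '[[0,0,0.3,0],[0,0,0.6,0],[0,0,1,0],[0,0,1.5,0],[0,0,2.5,0],[0,0,4,0],[0,0,6,0],[0,0,8,0]]'; python3 -m inch '[[-1,-0.8,0,0],[-2.5,-2,0,0],[-4,-3.3,0,0],[-5.5,-4.6,0,0],[-7.5,-6.3,0,0],[-9.5,-8,0,0],[-10.9,-9.1,0,0],[-10.9,-9.1,0,0]]'
python3 - <<'E'
from h import *
o=bot.get_obs();e=o['ee_pos'];print(e.round(4))
T=bot.camera("top");S=bot.camera("side")
print(proj(S,[.4508,.0476,0]),proj(S,e),proj(T,[.4508,.0476,0]))
save(S,"z9.png",(290,140,420,250),6)
E
```

```text
time: 30.8
ee_pos: [0.5647, 0.1302, 0.1115]
tcp_rot: [180.0, 0.0, 118.5]
wrist_force: [0.2, 0.9, -0.1]
opening: 0.0448
grasp_force: 41.4
time: 31.8
ee_pos: [0.4549, 0.0385, 0.1098]
tcp_rot: [180.0, 0.0, 118.5]
wrist_force: [0.2, -0.1, 0.1]
opening: 0.045
grasp_force: 41.4
[0.4549 0.0385 0.1098]
[378.0300594  222.62239874] [380.88598063 175.88254175] [347.13884185 253.95130845]
```

View pics/z9.png

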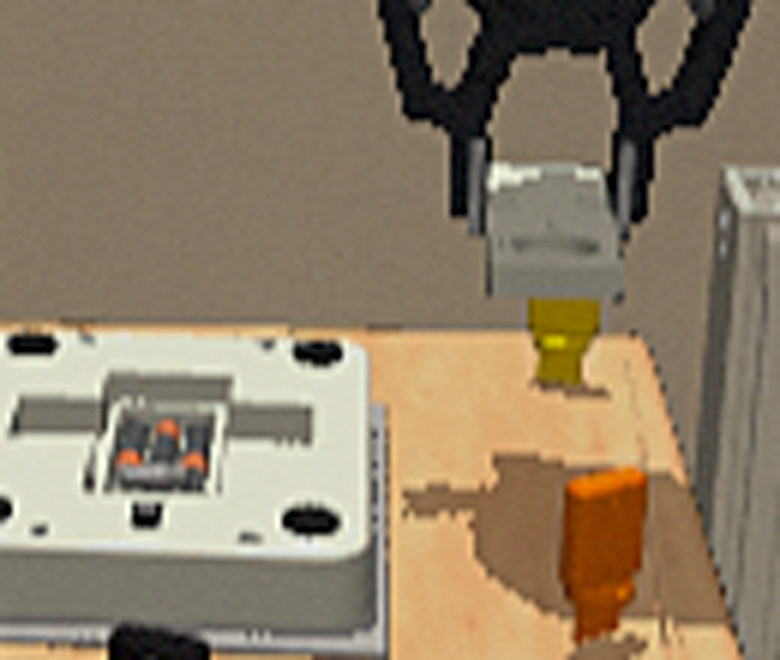

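The cover is held level, the batteries are exposed, and the bare spot lies between the yellow and orange decoys. Lowering.

```bash
python3 -m inch '[[0,0,-2,0],[0,0,-4,0],[0,0,-6,0],[0,0,-8,0],[0,0,-9.3,0],[0,0,-9.8,0],[0,0,-9.9,0],[0,0,-9.9,0]]'; python3 -m inch '[[0,0,-0.1,0],[0,0,-0.1,0],[0,0,-0.2,0],[0,0,-0.2,0],[0,0,-0.3,0],[0,0,-0.3,0],[0,0,-0.4,0],[0,0,-0.4,0]]'
```

```text
time: 32.9
ee_pos: [0.4561, 0.0392, 0.0114]
tcp_rot: [180.0, 0.0, 118.5]
wrist_force: [0.5, 0.4, -0.1]
opening: 0.0451
grasp_force: 41.5
time: 33.9
ee_pos: [0.4555, 0.0391, 0.0067]
tcp_rot: [-180.0, -0.0, 118.5]
wrist_force: [0.1, 0.6, -0.8]
opening: 0.0449
grasp_force: 41.5
```

```bash
python3 -m inch '[[0,0,-0.03,0],[0,0,-0.06,0],[0,0,-0.06,0],[0,0,-0.09,0],[0,0,-0.09,0],[0,0,-0.12,0],[0,0,-0.12,0],[0,0,-0.12,0]]'
```

```text
time: 34.9
ee_pos: [0.4556, 0.0391, 0.0062]
tcp_rot: [180.0, 0.0, 118.5]
wrist_force: [-4.1, -0.2, 8.4]
opening: 0.0452
grasp_force: 42.4
```

Contact at 8 N. Releasing and retreating upward.

```bash
python3 -m inch '[[0,0,0.06,0],[0,0,0.06,0],[0,0,0.06,0],[0,0,0.06,0],[0,0,0.06,0],[0,0,1,0],[0,0,3,0],[0,0,6,0]]' 6.2;python3 -m inch '[[0,0,3,0],[0,-3,6,0],[-2,-8,9,0],[-4,-13,12,0],[-6,-18,12,0],[-8,-23,12,0],[-10,-28,12,0],[-10,-28,12,0]]'
python3 - <<'E'
from h import *
o=bot.get_obs();print(o['ee_pos'].round(4))
T=bot.camera("top");S=bot.camera("side")
W=np.zeros((600,800,3),np.uint8)
W[:600,:400]=cv2.resize(T["img"][165:285,330:410,::-1],(400,600),interpolation=cv2.INTER_CUBIC)
W[:300,400:]=cv2.resize(T["img"][205:280,212:312,::-1],(400,300),interpolation=cv2.INTER_CUBIC)
W[300:600,400:]=cv2.resize(S["img"][170:275,295:435,::-1],(400,300),interpolation=cv2.INTER_CUBIC)
cv2.imwrite("pics/z10.png",W)
E
```

```text
time: 35.9
ee_pos: [0.4552, 0.0391, 0.0663]
tcp_rot: [-179.9, -0.0, 118.5]
wrist_force: [0.4, 0.3, 0.1]
opening: 0.0622
grasp_force: 0.0
time: 36.9
ee_pos: [0.3542, -0.2435, 0.1862]
tcp_rot: [-180.0, 0.0, 118.2]
wrist_force: [0.5, -0.0, -0.6]
opening: 0.062
grasp_force: 0.0
[ 0.3542 -0.2435  0.1862]
```

View pics/z10.png

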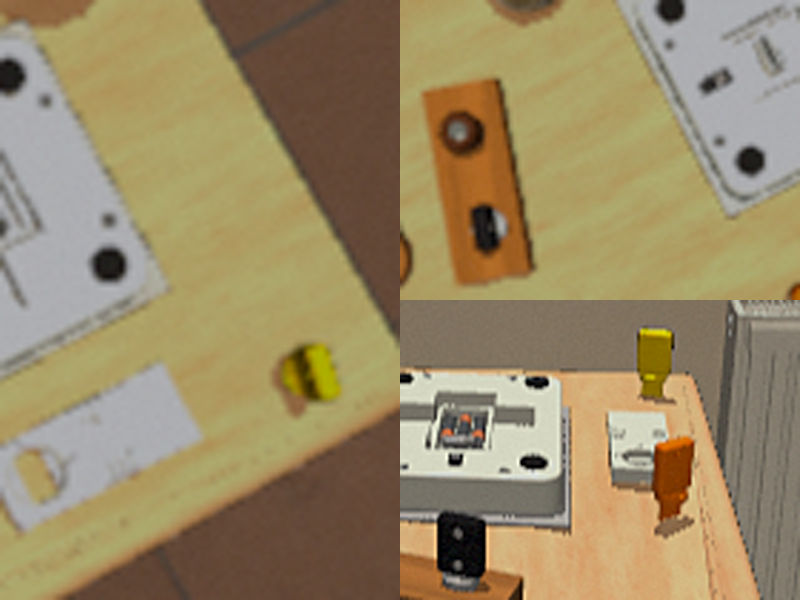

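The cover lies flat, outer face up, at about (350,255) on the bare worktop. The key and driver stand in the block and the decoys are untouched.

```bash
python3 -c "
from h import *
print(bot.job_done())"
```

```text
the job is handed in; nothing more can be done
None
```

I handed the job in at about 37 s of the 66 s allowed: the fastener was turned to its stop, the key is back in its hole, the cover lies flat with its outer face up on the bare worktop, and in the last pictures the parts of the scene I checked were undisturbed; the judge's verdict was not reported.

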